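Shut the wash box over the camshaft and pin it

TASK

The camshaft is loaded in the steel parts-wash box, so close it up: swing the lid fully shut, then take the retaining pin from its wooden block and put it down through the holes in the lid's tongue and the box's lug until its head rests on the tongue. Let go of it, and leave the camshaft in the box and the crankshaft, piston and float where they are.

Things in the scene. Friction and masses are not known exactly. Their poses are not given: they have to be found in the camera images.
- washbox: Open-topped steel box fixed to the counter, 130 (x) x 200 (y) x 75 mm high, walls 4 mm. Origin: centre of its underside; x points from lug side to hinge side (away from the robot, yaw within 0.3), y along the hinge, z up. A level steel lug, 44 mm long, 40 wide, 10 thick, sticks out of the middle of the -x wall, its top level with the rim.
- hinge_mid (a point): Middle of the lid's hinge line, on the box's +x rim, 75 mm above the counter. The hinge line runs along the box's y.
- lid (a joint): Lid angle, rad: 0 = flat shut on the rim, 1.57 = upright; starts at 1.1 to 1.55. Flat steel plate with drain holes, 130 mm from hinge to free edge, 200 wide, 8 thick, 0.4 kg; its stiff hinge (0.5 N m) holds it where it is left. A tongue 44 mm long, 40 wide, 8 thick continues from the middle of its free edge and lies on the lug when shut.
- tongue_hole (a point): Centre, on the upper (outer) face, of the 16 mm hole through the lid's tongue; on the lid 152 mm from the hinge line. With the lid shut it is 83 mm above the counter.
- lug_hole (a point): Centre, at the upper face, of the vertical 16 mm hole through the box's lug, 75 mm above the counter, open below. With the lid shut the tongue's hole lies straight above it.
- pin: Loose upright steel pin, 100 mm long, 0.14 kg: shank 12 mm in diameter, 55 long, tapering to 6 over its lowest 8 mm, under a round dark head 28 mm in diameter, 45 tall. Origin: lower tip; z towards the head. Starts parked in the block's hole, head's underside on the block, tip 5 mm above the counter. Fully in, the tip is 47 mm below the lug's upper face.
- pinblock: Wooden block fixed to the counter, 70 x 70 x 60 mm high, with a vertical 17 mm hole through its middle where the pin is parked; to the left or the right of the box. Origin: centre of its underside.
- camshaft: Steel camshaft with a white gear, 150 mm long, gear 65 mm across, lying along the box's y on two saddles in the box, below the rim. Origin: middle of its length on its axis, 36 mm above the box's underside; y along the shaft.
- crankshaft: Bystander: steel crankshaft 200 mm long, 75 mm high, lying on the counter. Origin: centre of its underside, x along it.
- piston: Bystander: aluminium piston, 65 mm in diameter, 55 mm high, standing on the other side of the box from the pin's block. Origin: centre of its underside.
- float: Bystander: round brass carburetor float, 56 mm across, 24 mm high with a small hinge arm, lying to the right of the box. Origin: centre of the round part's underside.
Mind the look-alikes: they are no part of the job. Of the things like the pin, leave any that is green; of the rest the smaller one is meant.

How it is judged:
On the way, in this order (a step that is already met when the one before it is completed fails the run):
1. the lid is shut (value of joint lid below 0.04 rad), for 0.2 s.
2. the pin is down through tongue and lug (value of joint lid below 0.04 rad and horizontal distance between pin and lug_hole below 0.008 m and angle between pin's own z axis and vertical below 0.15 rad and z of pin in the frame of lug_hole below -0.041 m), for 0.2 s.
At the end, for the whole second after the job is handed in: Lid shut (within 0.04 rad); pin at rest in both holes, tip within 8 mm sideways of the lug hole's axis and at least 41 mm below the lug's upper face, within 0.15 rad of upright; camshaft in the box (within 60 mm in x, 90 mm in y of its centre, under 60 mm above its underside) (all of step 2 and x of camshaft in the frame of washbox between -0.06 and 0.06 m and y of camshaft in the frame of washbox between -0.09 and 0.09 m and z of camshaft in the frame of washbox below 0.06 m and linear speed of pin below 0.02 m/s); the robot touches nothing.
It fails at once if the crankshaft, piston or float is moved by more than 30 mm (distance of any of crankshaft, piston, float from where it was at the start of the episode above 0.03 m).
It also fails if it takes over 64 s, if anything falls off the work surface, if the arm or the gripper's body presses on something with over 40 N, if the wrist force passes 120 N, or if a joint passes its speed limit or range.

ROBOT

A 7-joint arm with a two-finger parallel gripper is mounted at the origin on the work surface. World frame = base frame: x ahead of the robot, y to its left, z up, the work surface at z = 0. Lengths are in m, angles in rad, forces in N, time in s.
With the tool pointing down it reaches from about 0.4 to 0.85 m from the base axis. Payload 10.4 kg.
Tool frame: the origin (TCP) lies midway between the tips of the shut fingers; the grasp point (between the pads) lies 19 mm behind it; z points along the fingers, y is the line along which they close (so a half turn about z gives the same grasp; the last joint's range is limited). The gripper opens to 85 mm and grips with 20 to 120 N. Pads are 22 mm wide; open, the fingers measure 114 mm over their backs; the gripper's body (76 mm by 85 mm) begins 54 mm behind the grasp point. The pads swing forward as they close: fully open they stand 13 mm farther back than shut.
Start: joints at [-1.124, 0.332, -0.065, 1.46, 0.022, 1.35, -0.088], TCP at [0.283, 0.557, 0.231] pointing down, gripper open.
Joint ranges: [-2.6, 2.6], [-0.5, 2.12], [-1.47, 1.34], [0.16, 2.42], [-1.27, 4.41], [0.06, 2.06], [-2.6, 2.6]. Speed limits (rad/s): [2.22, 2.22, 2.79, 2.79, 3.14, 3.14, 3.14].

INTERFACE

Orientations are given as a unit quaternion [x, y, z, w].
In Python, from bench import env gives the robot as it stands.
- The arm moves only by the tool arm_command, never from a script. Its argument "targets" is a list of rows, each a list of 3 entries, a list of its own where there are three numbers: the shift along the tool's x, y, z in m, then the turn, a rotation vector about the tool's x, y, z in rad, then the opening, from 0 (shut) to 1 (fully open). In form: [[[tx, ty, tz], [rx, ry, rz], fingers], ...]. A call has 1 to 12 rows; each row is the pose to reach, as a shift and turn from the pose commanded when the call began, along the tool's axes at that moment; what a row does not reach only later rows make up. A row lasts 1/8 s, in which the tool goes at most 62.5 mm and 10.7 degrees, less where a joint would pass 70% of its speed; a pose out of reach is approached as far as the arm can. A call with a gripper value outside its range is refused whole. The fingers move at their own pace and stop on an object; "squeeze" is the grip in N (left out, the last holds). Time passes only in rows, so rows that repeat a pose let the fingers close. It gives the time, the measured TCP pose, the force, the opening and the grip force at its end, in the units of the state.
- env.state(): the state, without advancing time (a new reading comes with each control period).
- env.read_camera(name): name is "side" or "top" or "wrist"; returns a dict with "frame" (400x640x3 uint8, red, green, blue), "fx", "fy", "cx", "cy" (pixels), "origin" and "orientation" of the camera in the world. Camera axes: x right, y up, looking along -z (the intrinsics and any distortion apply to the point x, -y, -z); pixel columns grow to the right and rows downward; lengths in m; the calibration is good to about 2 mm. A picture is of the moment at which its call begins. There is no depth.
- env.sign_off(): hands the job in; it is judged then, once.
Trained networks look in a picture, given as the dict that the camera call returned (one of the last four; its "shot" number tells which), for a name from the list of things; names that differ only in an ending like _2 or _b are one class to them, and where a whole thing is asked for, a point or a joint stands for the part that bears it (a point fixed in the world has none). Each returns a list of dicts, best first, with "conf" (0 to 1); they miss things now and then, are a little off and sometimes report something else, mostly with a low value. They report only what shows in the picture. A call takes as long as a camera call. They do not tell look-alikes from the thing itself.
- env.trace(label, picture): "pixels" (400x640 bool, what is visible of it) and "rect" ([centre column, centre row, width, height] in pixels, round what is visible of it).
The state is a dict: "clock": time; "joint_pos": joint angles; "qvel": joint speeds; "tau": joint torques, N m; "ee_pos": TCP position; "tool_rot": TCP orientation; "contact_force": force on the tool from outside, world axes, zero at the start; "wrist_torque": the same for the moment, N m; "gripper_width": opening from 0.0 (shut) to 1.0 (fully open); "gripper_force": force on a finger pad.
Only numpy, scipy, OpenCV 4.12 (cv2) and the standard library are available. Lean on these libraries where they do the work, as an engineer would, in place of code of your own. Each camera call takes 0.05 s, during which the arm holds its last target. There are 200 camera calls.

## Working session

There is one attempt and no reset: what is moved stays moved. The work goes in short steps, Python scripts to look and compute and a tool call to move; the robot and the scene stay as the last step left them, time stands still between calls to the robot, and variables do not carry over. Pictures are saved under pics/ and viewed, at most 10 in all, crops included, and the job is handed in when it is done.

Besides the shell and the picture viewer there is one more tool, called after ">>>" as name(argument=value, ...) on one line, values as JSON. arm_command: Moves the arm, as the interface text tells. Its arguments: {"type":"object","properties":{"targets":{"type":"array","items":{"type":"array"}},"squeeze":{"type":"number"}},"required":["targets"]}

```bash
mkdir -p pics; ls
cat > h.py <<'E'
from bench import env
import numpy as np, cv2
from scipy.spatial.transform import Rotation as R
def ray(p,u,v):
    d=np.array([(u-p['cx'])/p['fx'],-(v-p['cy'])/p['fy'],-1.0])
    return np.array(p['origin']),R.from_quat(p['orientation']).apply(d)
def at_z(p,u,v,z):
    o,d=ray(p,u,v); return o+d*(z-o[2])/d[2]
def proj(p,X):
    c=R.from_quat(p['orientation']).inv().apply(np.atleast_2d(X)-np.array(p['origin']))
    return np.c_[p['cx']-p['fx']*c[:,0]/c[:,2], p['cy']+p['fy']*c[:,1]/c[:,2]]
def save(p,n,crop=None,s=1):
    f=p['frame'][:,:,::-1]
    if crop: a,b,c,d=crop; f=f[b:d,a:c]
    cv2.imwrite('pics/'+n,cv2.resize(f,None,fx=s,fy=s))
def togo(pos,down_yaw=None):
    "shift and turn in tool axes to world pos; down_yaw = heading of tool x, tool pointing down"
    s=env.state(); q=R.from_quat(s['tool_rot'])
    t=q.inv().apply(np.array(pos)-s['ee_pos'])
    r=None
    if down_yaw is not None:
        c,n=np.cos(down_yaw),np.sin(down_yaw)
        T=R.from_matrix(np.array([[c,n,0],[n,-c,0],[0,0,-1]]))
        r=(q.inv()*T).as_rotvec().round(3)
    return t.round(4),r
E
python3 - <<'E'
from h import *
s=env.state();print(s)
ims=[]
for n in ('top','side'):
    p=env.read_camera(n);print(n,[p[k] for k in p if k!='frame'])
    save(p,n+'0.png')
    for l in ['washbox','lid','pin','pinblock','camshaft','piston','float','crankshaft']:
        for d in env.trace(l,p): print(l,round(d['conf'],2),np.round(d['rect'],1))
E
```

```text
pics
{'clock': 0.0, 'joint_pos': array([-1.12361262,  0.33289259, -0.06470945,  1.46096448,  0.02157504,
        1.34989517, -0.08850301]), 'qvel': array([-0.00085472,  0.00014763,  0.00102687, -0.00149872, -0.00015596,
       -0.00092303,  0.00061929]), 'tau': array([-1.34994742e-03, -6.25435567e+01,  4.82430460e-02, -3.91613245e+01,
        1.61359459e-02,  9.84934130e-03, -7.06628228e-06]), 'ee_pos': array([0.28275141, 0.55695057, 0.23049195]), 'tool_rot': array([ 2.32727090e-01,  9.72541806e-01, -7.16997225e-04, -1.50535631e-04]), 'contact_force': array([0.42677944, 0.44632194, 0.37364622]), 'wrist_torque': array([-0.02163015,  0.0390549 , -0.00077897]), 'gripper_force': 0.0, 'gripper_width': 1.0004870910131747}
top [380.82324895959226, 380.82324895959226, 317.0023975810295, 193.26351769674338, array([0.37487014, 0.01634797, 1.16288196]), array([-0.04569076,  0.04836453,  0.70880399, -0.70226072]), 1]
washbox 0.74 [332.2 172.3  79.5  73.7]
lid 0.74 [337.3 147.1  69.8  23.5]
lid 0.57 [224.8 159.5  64.6  30.2]
pin 0.82 [186.2 205.8  24.1  19.3]
pin 0.52 [218.7 208.6  13.   10.2]
pi
[... 222 characters left out ...]
25.5]
crankshaft 0.59 [222.9 160.6  61.5  28.1]
crankshaft 0.2 [224.1 210.2  31.5  26.6]
side [466.66384695355885, 466.66384695355885, 317.452969914614, 194.67494036157413, array([ 0.16216769, -0.53433467,  0.80656988]), array([ 0.34694347, -0.10285844, -0.28044577,  0.88904473]), 2]
washbox 0.84 [351.3 192.  107.8 141. ]
lid 0.58 [376.9 170.7  50.7 100.5]
pin 0.93 [216.4 115.3  19.1  41.4]
pin 0.61 [234.8 135.2  14.4  16.5]
pin 0.57 [200.6 161.1  14.4  33.1]
pinblock 0.69 [235.5 149.9  39.4  41.4]
pinblock 0.16 [233.2 136.   15.5  21.8]
camshaft 0.71 [350.6 208.6  32.6  49.1]
piston 0.89 [403.1 342.6  40.9  51.3]
float 0.67 [460.9 309.5  34.9  36.7]
crankshaft 0.66 [376.8 170.2  49.7 101.7]
```

View pics/top0.png

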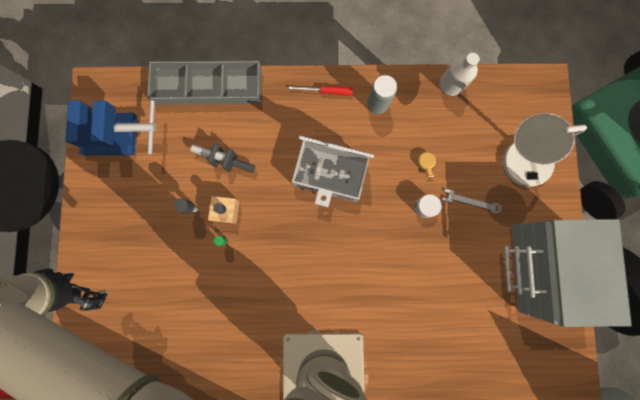

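View pics/side0.png

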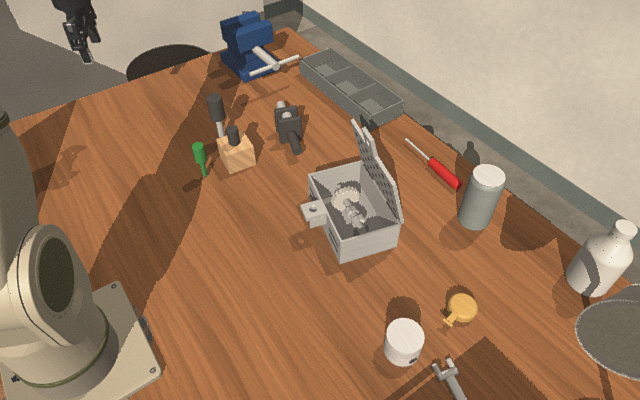

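The top view shows the box near (332,172) with its lug at (322,198) and lid edge at (337,147). The block with the dark pin is at (223,209). The green look-alike is at (220,241) and the larger dark one at (186,206). I'll fit the box, lid and pin to the masks from both views.

```bash
cat > fit.py <<'E'
from h import *
from scipy.optimize import minimize
def hull(m,p,X):
    cv2.fillConvexPoly(m,cv2.convexHull((proj(p,X)*16).round().astype(np.int32)),1,shift=4)
def boxpts(x0,x1,y0,y1,z0,z1): return np.array([[x,y,z] for x in(x0,x1) for y in(y0,y1) for z in(z0,z1)],float)
def wb(v):
    x,y,yaw,l=v; Rz=R.from_euler('z',yaw); o=np.array([x,y,0])
    parts=[boxpts(-.065,.065,-.1,.1,0,.075),boxpts(-.109,-.065,-.02,.02,.065,.075)]
    for q in (boxpts(-.13,0,-.1,.1,0,.008),boxpts(-.174,-.13,-.02,.02,0,.008)):
        parts.append(R.from_euler('y',l).apply(q)+[.065,0,.075])
    return [Rz.apply(q)+o for q in parts]
a=np.arange(0,2*np.pi,.2)
def cyl(x,y,r,z0,z1): return np.vstack([np.c_[x+r*np.cos(a),y+r*np.sin(a),0*a+z] for z in(z0,z1)])
def cost(v,model,views):
    c=0
    for p,m in views:
        n=np.zeros((400,640),np.uint8)
        for q in model(v): hull(n,p,q)
        n=cv2.GaussianBlur(n.astype(np.float32),(0,0),1); k=cv2.GaussianBlur(m.astype(np.float32),(0,0),1)
        c+=np.abs(n-k).sum()/k.sum()
    return c
def fit(v0,st,model,views):
    v=np.array(v0,float)
    for k in (1,.4,.15):
        s=np.vstack([v]+[v+k*np.eye(len(v))[i]*st[i] for i in range(len(v))])
        v=minimize(cost,v,args=(model,views),method='Nelder-Mead',options=dict(initial_simplex=s,maxiter=250)).x
    return v
E
python3 - <<'E'
from fit import *
pt,ps=env.read_camera('top'),env.read_camera('side')
W=[(p,env.trace('washbox',p)[0]['pixels']) for p in(pt,ps)]
x0=at_z(pt,330,178,.04)
for l in(1.2,1.45):
    v=fit([x0[0],x0[1],-.15,l],[.03,.03,.15,.2],wb,W); print('box',v.round(4),cost(v,wb,W))
def near(l,p,u,w): return min(env.trace(l,p),key=lambda d:np.hypot(d['rect'][0]-u,d['rect'][1]-w))['pixels']
P=[(pt,near('pin',pt,219,208)),(ps,near('pin',ps,235,135))]
B=[(pt,near('pinblock',pt,223,210)),(ps,near('pinblock',ps,235,150))]
p0=at_z(pt,219,208,.1)
f=lambda u:[cyl(u[0],u[1],.014,.06,.105)]
u=fit(p0[:2],[.02,.02],f,P);print('pin',u.round(4),cost(u,f,P),[fit(p0[:2],[.02,.02],f,[q]).round(4) for q in P])
g=lambda u:[R.from_euler('z',u[2]).apply(boxpts(-.035,.035,-.035,.035,0,.06))+[u[0],u[1],0],cyl(u[0],u[1],.014,.06,.105)]
b=fit([*u,0.],[.02,.02,.3],g,B);print('block',b.round(4),cost(b,g,B))
im=[]
for p,(c,r) in((pt,(330,175)),(ps,(345,190))):
    f=cv2.resize(p['frame'][:,:,::-1],None,fx=5,fy=5,interpolation=cv2.INTER_CUBIC)
    for q in wb(v): cv2.polylines(f,[cv2.convexHull(((proj(p,q)+.5)*5).astype(np.int32))],1,(0,0,255),1)
    yaw=v[2];h=np.array([v[0],v[1],.075])+R.from_euler('z',yaw).apply([-.087,0,0])
    cv2.circle(f,tuple(((proj(p,h)[0]+.5)*5).astype(int)),3,(0,255,0),-1)
    im.append(f[(r-58)*5:(r+58)*5,(c-39)*5:(c+39)*5])
f=np.hstack(im);cv2.imwrite('pics/ov.png',f);print(f.shape,h)
E
```

```text
box [ 0.5909 -0.0304 -0.2767  1.2845] 0.35474885
box [ 0.5907 -0.0297 -0.2738  1.2887] 0.35430446
pin [0.4782 0.2861] 0.3107966 [array([0.4781, 0.2861]), array([0.4773, 0.2889])]
block [ 0.4778  0.2896 -0.1322] 0.5281503
(580, 780, 3) [ 0.50691505 -0.0061775   0.075     ]
```

View pics/ov.png

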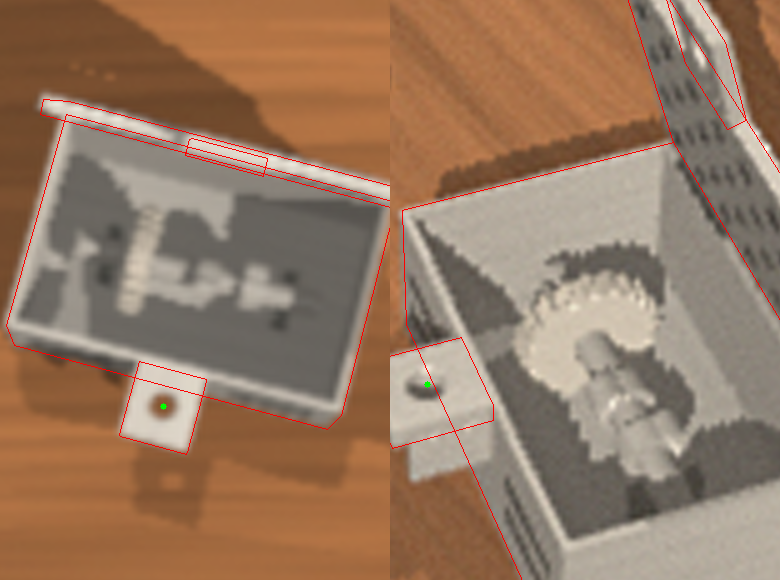

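The overlay fits well. The lug hole is at (163,407) in the left panel and the lid angle is about 1.29 rad. Next I'll plan the approach behind the lid.

```bash
cat >> h.py <<'E'
BX=np.array([.5907,-.0297,0]);YAW=-.274
def bw(x,y,z): return R.from_euler('z',YAW).apply([x,y,z])+BX
E
python3 - <<'E'
from h import *
for w in ((.08,0,.31),(.08,0,.19)): print(togo(bw(*w),2.868), bw(*w))
E
```

```text
(array([-0.6186, -0.3685, -0.0787]), array([ 0.   , -0.   , -0.196])) [ 0.6677157  -0.05134675  0.31      ]
(array([-0.6186, -0.3685,  0.0413]), array([ 0.   , -0.   , -0.196])) [ 0.6677157  -0.05134675  0.19      ]
```

>>> arm_command(targets=[[[0, 0, -0.06], [0, 0, 0], 0], [[-0.04, -0.02, -0.08], [0, 0, -0.1], 0], [[-0.1, -0.06, -0.08], [0, 0, -0.196], 0], [[-0.15, -0.09, -0.08], [0, 0, -0.196], 0], [[-0.2, -0.12, -0.08], [0, 0, -0.196], 0], [[-0.25, -0.15, -0.08], [0, 0, -0.196], 0], [[-0.3, -0.18, -0.08], [0, 0, -0.196], 0], [[-0.35, -0.21, -0.08], [0, 0, -0.196], 0], [[-0.4, -0.24, -0.08], [0, 0, -0.196], 0], [[-0.45, -0.27, -0.08], [0, 0, -0.196], 0], [[-0.5, -0.3, -0.08], [0, 0, -0.196], 0], [[-0.55, -0.33, -0.08], [0, 0, -0.196], 0]], squeeze=60)

```text
clock: 2.8
ee_pos: [0.6248, 0.0125, 0.3115]
tool_rot: [0.136, 0.991, 0.0, 0.0]
contact_force: [1.5, 0.7, 0.2]
gripper_width: -0.0
gripper_force: 0.0
```

Run:
```python
from h import *
for w in ((.085,0,.31),(.085,0,.19)): print(togo(bw(*w),2.868))
print(env.state()['joint_pos'].round(2))
```

```text
(array([-0.0636, -0.0499,  0.0015]), array([0., 0., 0.]))
(array([-0.0636, -0.05  ,  0.1215]), array([0., 0., 0.]))
[-0.37  0.31  0.36  1.35 -0.11  1.5   1.28]
```

>>> arm_command(targets=[[[-0.045, -0.03, 0], [0, 0, 0], 0], [[-0.068, -0.05, 0], [0, 0, 0], 0], [[-0.068, -0.05, 0], [0, 0, 0], 0], [[-0.068, -0.05, 0.05], [0, 0, 0], 0], [[-0.068, -0.05, 0.09], [0, 0, 0], 0], [[-0.068, -0.05, 0.122], [0, 0, 0], 0], [[-0.068, -0.05, 0.122], [0, 0, 0], 0]])

```text
clock: 3.68
ee_pos: [0.6743, -0.0509, 0.1871]
tool_rot: [0.136, 0.991, 0.0, -0.002]
contact_force: [0.9, -0.5, 0.7]
gripper_width: -0.002
gripper_force: 0.0
```

Run:
```python
from h import *
p=env.read_camera('side');save(p,'behind.png',(240,60,460,270),2.5)
s=.118
for l in np.arange(1.3,-.01,-.1):
    w=(.065-s*np.cos(l)+.008*np.sin(l)+.011,0,.075+s*np.sin(l)+.008*np.cos(l))
    print(round(l,2),togo(bw(*w))[0].round(3))
```

```text
1.3 [ 0.035 -0.002 -0.001]
1.2 [ 0.047 -0.002  0.002]
1.1 [ 0.058 -0.002  0.006]
1.0 [ 0.068 -0.002  0.011]
0.9 [ 0.078 -0.002  0.017]
0.8 [ 0.088 -0.002  0.024]
0.7 [ 0.096 -0.002  0.032]
0.6 [ 0.104 -0.002  0.041]
0.5 [ 0.111 -0.002  0.051]
0.4 [ 0.117 -0.002  0.061]
0.3 [ 0.122 -0.002  0.072]
0.2 [ 0.125 -0.002  0.083]
0.1 [ 0.128 -0.002  0.095]
-0.0 [ 0.129 -0.002  0.107]
```

View pics/behind.png

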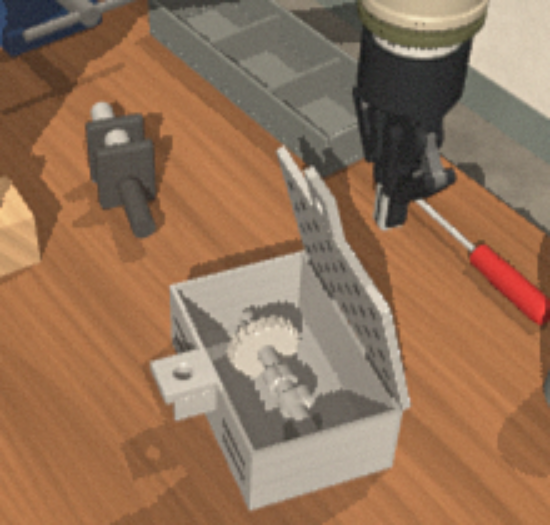

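The closed fingers at (395,200) stand clear behind the open lid. The tongue's tip is at (285,155). Now I'll pull the lid over along the arc.

>>> arm_command(targets=[[[0.03, 0, 0], [0, 0, 0], 0], [[0.04, 0, 0.001], [0, 0, 0], 0], [[0.052, 0, 0.004], [0, 0, 0], 0], [[0.064, 0, 0.008], [0, 0, 0], 0], [[0.074, 0, 0.014], [0, 0, 0], 0], [[0.084, 0, 0.02], [0, 0, 0], 0], [[0.092, 0, 0.027], [0, 0, 0], 0], [[0.1, 0, 0.036], [0, 0, 0], 0], [[0.108, 0, 0.046], [0, 0, 0], 0], [[0.115, 0, 0.057], [0, 0, 0], 0]])

```text
clock: 4.97
ee_pos: [0.5645, -0.0212, 0.1313]
tool_rot: [0.136, 0.991, -0.0, -0.0]
contact_force: [0.5, -0.8, 2.3]
gripper_width: 0.0
gripper_force: 1.0
```

>>> arm_command(targets=[[[0.006, 0, 0.012], [0, 0, 0], 0], [[0.01, 0, 0.023], [0, 0, 0], 0], [[0.013, 0, 0.035], [0, 0, 0], 0], [[0.014, 0, 0.044], [0, 0, 0], 0], [[0.014, 0, 0.048], [0, 0, 0], 0], [[0.014, 0, 0.05], [0, 0, 0], 0], [[0.014, 0, 0.05], [0, 0, 0], 0]])

```text
clock: 5.85
ee_pos: [0.5514, -0.0175, 0.0831]
tool_rot: [0.137, 0.991, 0.0, -0.001]
contact_force: [-8.8, 0.8, 12.1]
gripper_width: -0.002
gripper_force: 6.2
```

Run:
```python
from h import *
s=env.state();print(s['ee_pos'],s['contact_force'])
p=env.read_camera('side');save(p,'shut.png',(240,100,440,270),3)
```

```text
[ 0.55137978 -0.01749686  0.08307283] [-8.84054678  0.7886855  12.11517914]
```

View pics/shut.png

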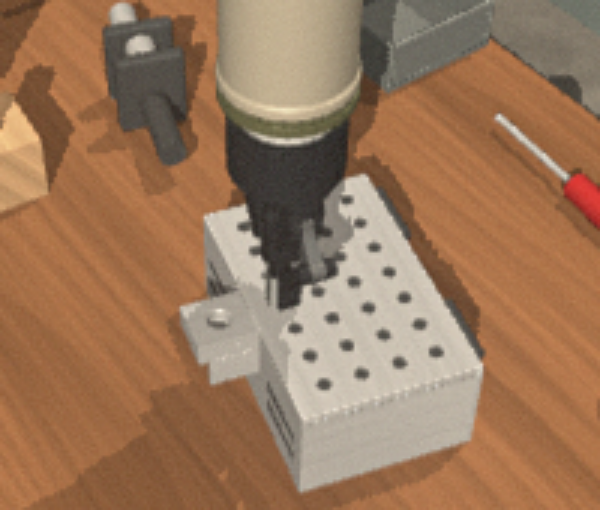

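The lid looks flat shut, with the tongue hole at (218,317) lying over the lug. I'll press slightly more to be sure, then lift.

>>> arm_command(targets=[[[0, 0, 0.002], [0, 0, 0], 0], [[0, 0, 0.003], [0, 0, 0], 0], [[0, 0, 0.003], [0, 0, 0], 0]])

```text
clock: 6.28
ee_pos: [0.5515, -0.0174, 0.0828]
tool_rot: [0.137, 0.991, 0.001, -0.0]
contact_force: [-22.2, 0.9, 43.1]
gripper_width: 0.004
gripper_force: 21.7
```

>>> arm_command(targets=[[[0, 0, -0.05], [0, 0, 0], 0], [[0, 0, -0.11], [0, 0, 0], 0], [[0, 0, -0.16], [0, 0, 0], 0.5], [[0, 0, -0.16], [0, 0, 0], 0.5]])

```text
clock: 6.78
ee_pos: [0.554, -0.0177, 0.2436]
tool_rot: [0.137, 0.991, 0.001, 0.004]
contact_force: [-0.5, 0.5, -0.2]
gripper_width: 0.421
gripper_force: 0.0
```

Run:
```python
from fit import *
p=env.read_camera('top');ps=env.read_camera('side')
# hover above pin; refine pin from three headings later
print(togo([.478,.287,.20],2.868),env.state()['ee_pos'])
w=env.read_camera('wrist')
for l in('pin','lid','tongue_hole'):
    for d in env.trace(l,w): print(l,d['conf'],np.round(d['rect'],1))
h=bw(-.087,0,.083);print(h,proj(w,h),proj(ps,h),proj(p,h))
a=np.hstack([cv2.resize(w['frame'],(400,250)),cv2.resize(ps['frame'][170:250,270:398],(400,250))])
cv2.imwrite('pics/w1.png',a[:,:,::-1])
for l in (0.,.02,.04,.07,.1):
    f=lambda v:wb([*v,l])
    v=fit([*BX[:2],YAW],[.004,.004,.02],f,[(ps,env.trace('washbox',ps)[0]['pixels'])]);print(l,v.round(4),cost(v,f,[(ps,env.trace('washbox',ps)[0]['pixels'])])) if l in(0.,.1) else 0
```

```text
(array([0.1536, 0.2732, 0.0394]), array([ 0.001,  0.001, -0.   ])) [ 0.55193344 -0.01753285  0.2393432 ]
pin 0.97 [620.6  14.5  38.7  29. ]
lid 0.56 [319.9 188.4 199.5 159.9]
tongue_hole 0.67 [320.7 185.2 195.  160.6]
[ 0.50694543 -0.00615916  0.083     ] [[317.4597169 134.3101967]] [[312.90261154 205.7887729 ]] [[323.24837567 197.54637547]]
0.0 [ 0.5915 -0.0282 -0.2692] 0.037688587
0.1 [ 0.5911 -0.0287 -0.2599] 0.059499577
```

View pics/w1.png

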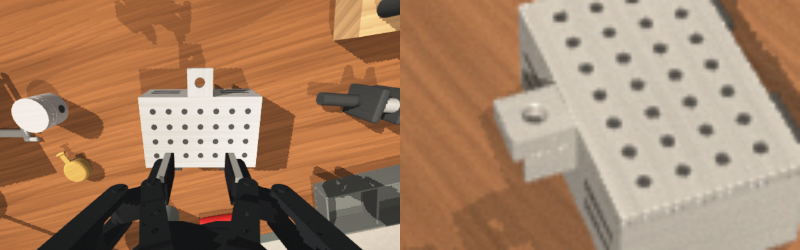

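The lid is shut, with the hole at about (320,133) in full wrist pixels. Next I'll hover near the pin where the wrist camera can see it.

>>> arm_command(targets=[[[0.02, 0.05, 0], [0, 0, 0], 0.55], [[0.04, 0.1, 0], [0, 0, 0], 0.55], [[0.06, 0.15, 0], [0, 0, 0], 0.55], [[0.08, 0.2, 0], [0, 0, 0], 0.55], [[0.1, 0.25, 0], [0, 0, 0], 0.55], [[0.105, 0.273, 0.01], [0, 0, 0], 0.55], [[0.105, 0.273, 0.01], [0, 0, 0], 0.55], [[0.105, 0.273, 0.01], [0, 0, 0], 0.55], [[0.105, 0.273, 0.01], [0, 0, 0], 0.55]])

```text
clock: 8.55
ee_pos: [0.5251, 0.2721, 0.2297]
tool_rot: [0.138, 0.99, 0.0, 0.0]
contact_force: [0.2, -0.3, 0.8]
gripper_width: 0.555
gripper_force: 0.0
```

Run:
```python
from fit import *
w=env.read_camera('wrist');s=env.state();print(s['ee_pos'],s['joint_pos'].round(2),np.abs(s['qvel']).max())
f=lambda u:[cyl(u[0],u[1],.014,.06,.105)]
for d in env.trace('pin',w):
    u=fit([.478,.287],[.01,.01],f,[(w,d['pixels'])]); print('pin',d['conf'],np.round(d['rect'],1),u.round(4),cost(u,f,[(w,d['pixels'])]))
for d in env.trace('pinblock',w)[:1]:
    g=lambda u:[R.from_euler('z',u[2]).apply(boxpts(-.035,.035,-.035,.035,0,.06))+[u[0],u[1],0],cyl(u[0],u[1],.014,.06,.105)]
    b=fit([.478,.287,-.13],[.02,.02,.1],g,[(w,d['pixels'])]);print('block',b.round(4))
print(proj(w,[.478,.287,.105]))
i=w['frame'].copy();cv2.circle(i,tuple(proj(w,[*u,.105])[0].astype(int)),2,(255,0,0),-1)
cv2.imwrite('pics/w2.png',i[:,:,::-1])
print(togo([.478,.287,.068],2.868))
```

```text
[0.52500906 0.27233133 0.22971653] [-0.7   0.26  0.17  1.57 -0.04  1.32  0.77] 0.005478383742236861
pin 0.76 [326.8 130.   28.8  31.4] [0.4768 0.2919] 0.13308913
pin 0.71 [310.1   5.2  29.5  10. ] [0.4623 0.2926] 6.216562
pin 0.67 [387.2  21.4 136.6  42.9] [0.4623 0.2926] 1.2450625
block [ 0.477   0.2915 -0.1256]
[[320.44691612 135.54958009]]
(array([0.0489, 0.0008, 0.1616]), array([ 0.   ,  0.   , -0.001]))
```

View pics/w2.png

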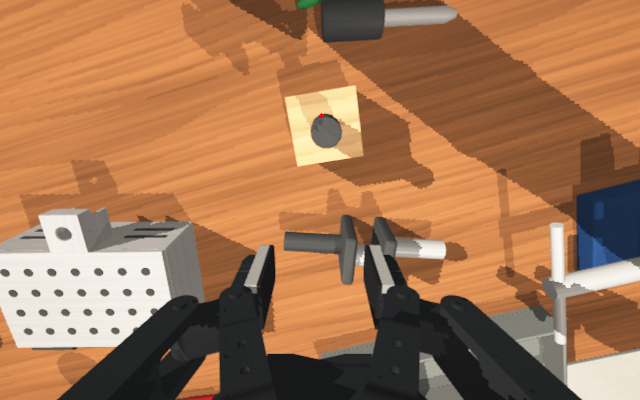

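The pin in the block is at (326,131), and the box and tongue hole (63,233) are undisturbed. The cameras agree within a few mm, so I'll grasp.

>>> arm_command(targets=[[[0.04, 0.003, 0.02], [0, 0, 0], 0.55], [[0.05, 0.003, 0.06], [0, 0, 0], 0.55], [[0.05, 0.003, 0.1], [0, 0, 0], 0.55], [[0.05, 0.003, 0.14], [0, 0, 0], 0.55], [[0.05, 0.003, 0.162], [0, 0, 0], 0.55], [[0.05, 0.003, 0.162], [0, 0, 0], 0.55], [[0.05, 0.003, 0.162], [0, 0, 0], 0.2], [[0.05, 0.003, 0.162], [0, 0, 0], 0.2], [[0.05, 0.003, 0.162], [0, 0, 0], 0.2], [[0.05, 0.003, 0.162], [0, 0, 0], 0.2]], squeeze=50)

```text
clock: 9.95
ee_pos: [0.478, 0.2906, 0.0688]
tool_rot: [0.137, 0.991, 0.001, 0.001]
contact_force: [-0.3, -0.5, 7.1]
gripper_width: 0.313
gripper_force: 49.4
```

>>> arm_command(targets=[[[0, 0, -0.03], [0, 0, 0], 0.2], [[0, 0, -0.07], [0, 0, 0], 0.2], [[0, 0, -0.11], [0, 0, 0], 0.2], [[0, 0, -0.15], [0, 0, 0], 0.2], [[0, 0, -0.15], [0, 0, 0], 0.2]])

```text
clock: 10.58
ee_pos: [0.4785, 0.2909, 0.221]
tool_rot: [0.137, 0.991, 0.002, 0.002]
contact_force: [-0.3, -0.4, -1.6]
gripper_width: 0.313
gripper_force: 50.6
```

Run:
```python
from h import *
s=env.state();print(s['ee_pos'],s['contact_force'],s['gripper_width'],s['tool_rot'].round(4))
print(togo(bw(-.087,0,.22),2.868))
```

```text
[0.478496   0.29094105 0.22104209] [-0.27967243 -0.43645229 -1.59040845] 0.3130769601863286 [0.1365 0.9906 0.0023 0.0022]
(array([-0.1078, -0.2783, -0.    ]), array([ 0.005,  0.004, -0.   ]))
```

>>> arm_command(targets=[[[-0.02, -0.05, 0], [0, 0, 0], 0.2], [[-0.04, -0.1, 0], [0, 0, 0], 0.2], [[-0.06, -0.15, 0], [0, 0, 0], 0.2], [[-0.08, -0.2, 0], [0, 0, 0], 0.2], [[-0.1, -0.25, 0], [0, 0, 0], 0.2], [[-0.108, -0.278, 0.01], [0, 0, 0], 0.2], [[-0.108, -0.278, 0.03], [0.003, 0.003, 0], 0.2], [[-0.108, -0.278, 0.043], [0.003, 0.003, 0], 0.2], [[-0.108, -0.278, 0.043], [0.003, 0.003, 0], 0.2], [[-0.108, -0.278, 0.043], [0.003, 0.003, 0], 0.2]])

```text
clock: 11.82
ee_pos: [0.5062, -0.0064, 0.1747]
tool_rot: [0.136, 0.991, -0.001, -0.001]
contact_force: [0.1, 0.7, -1.1]
gripper_width: 0.317
gripper_force: 50.5
```

Run:
```python
from fit import *
s=env.state();e=s['ee_pos'];print(e,s['contact_force'],s['tool_rot'].round(4))
im=[]
tip=e-[0,0,.0638]
H=bw(-.087,0,.083);print('hole est',H)
for n in('side','wrist','top'):
    p=env.read_camera(n)
    for d in env.trace('pin',p)[:3]: print(n,d['conf'],np.round(d['rect'],1))
    t=proj(p,tip)[0];h=proj(p,H)[0];print(n,'tip',t,'hole',h)
    c=((t+h)/2).round().astype(int) if n!='top' else h.round().astype(int)
    c=np.clip(c,[33,50],[606,349])
    f=p['frame'][c[1]-50:c[1]+50,c[0]-33:c[0]+33,::-1]
    f=cv2.resize(f,None,fx=4,fy=4,interpolation=cv2.INTER_CUBIC)
    for q,k in((t,(0,0,255)),(h,(0,255,0))):
        cv2.circle(f,tuple(((q-c+[33.5,50.5])*4).astype(int)),2,k,-1)
    im.append(f);print(c)
cv2.imwrite('pics/ins.png',np.hstack(im))
```

```text
[ 0.50617809 -0.00637268  0.17474161] [ 0.12526892  0.68960965 -1.11783665] [ 0.1361  0.9907 -0.0012 -0.0014]
hole est [ 0.50694543 -0.00615916  0.083     ]
side 0.91 [193.6 150.9  19.4  36.1]
side 0.62 [179.7 162.1  24.7  26.1]
side 0.61 [311.5 179.9  12.2  32.9]
side tip [312.38507283 196.89258203] hole [312.90261154 205.7887729 ]
[313 201]
wrist 0.63 [318.2 266.2  63.  117.1]
wrist tip [318.82184875 214.19618931] hole [319.45437929 202.19266609]
[319 208]
top 0.7 [204.9 252.9  33.7  10.7]
top 0.67 [194.4 241.4  50.8  19.9]
top tip [323.52313518 196.59888747] hole [323.24837567 197.54637547]
[323 198]
```

View pics/ins.png

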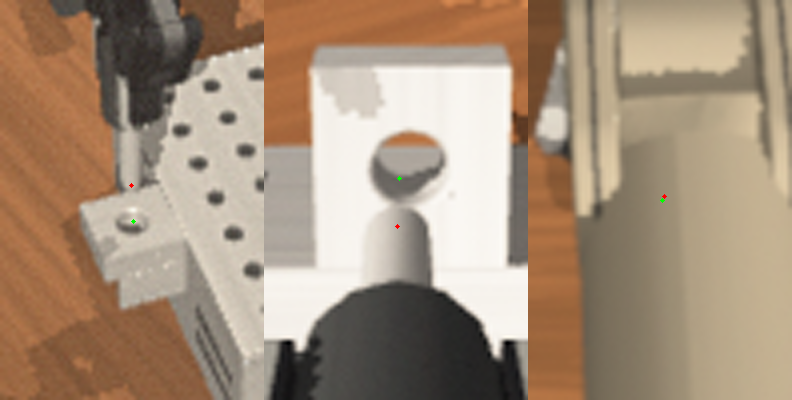

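In the wrist panel the tip is at (397,220) and the hole at (408,167). The hole is about 2 mm toward tool +y and about 0.6 mm toward +x of the tip. I'll correct for that and start lowering.

>>> arm_command(targets=[[[0.0006, 0.0022, 0], [-0.003, 0.002, 0], 0.2], [[0.0006, 0.0022, 0.01], [-0.003, 0.002, 0], 0.2], [[0.0006, 0.0022, 0.02], [-0.003, 0.002, 0], 0.2], [[0.0006, 0.0022, 0.028], [-0.003, 0.002, 0], 0.2], [[0.0006, 0.0022, 0.034], [-0.003, 0.002, 0], 0.2], [[0.0006, 0.0022, 0.038], [-0.003, 0.002, 0], 0.2], [[0.0006, 0.0022, 0.038], [-0.003, 0.002, 0], 0.2]])

```text
clock: 13.0
ee_pos: [0.5057, -0.0046, 0.1361]
tool_rot: [0.136, 0.991, 0.0, -0.003]
contact_force: [0.5, 0.3, -0.3]
gripper_width: 0.311
gripper_force: 50.5
```

>>> arm_command(targets=[[[0, 0, 0.008], [0, 0, 0], 0.2], [[0, 0, 0.016], [0, 0, 0], 0.2], [[0, 0, 0.024], [0, 0, 0], 0.2], [[0, 0, 0.032], [0, 0, 0], 0.2], [[0, 0, 0.037], [0, 0, 0], 0.2], [[0, 0, 0.04], [0, 0, 0], 0.2], [[0, 0, 0.04], [0, 0, 0], 0.2]])

```text
clock: 13.88
ee_pos: [0.5055, -0.0045, 0.0962]
tool_rot: [0.136, 0.991, 0.0, -0.003]
contact_force: [-0.4, -0.1, -1.1]
gripper_width: 0.319
gripper_force: 50.5
```

>>> arm_command(targets=[[[0, 0, 0.002], [0, 0, 0], 0.2], [[0, 0, 0.0035], [0, 0, 0], 0.2], [[0, 0, 0.0035], [0, 0, 0], 0.2]])

```text
clock: 14.25
ee_pos: [0.5055, -0.0045, 0.0927]
tool_rot: [0.136, 0.991, 0.0, -0.003]
contact_force: [-0.4, -0.5, -0.8]
gripper_width: 0.314
gripper_force: 50.5
```

>>> arm_command(targets=[[[0, 0, 0], [0, 0, 0], 0.4], [[0, 0, 0], [0, 0, 0], 0.5], [[0, 0, 0], [0, 0, 0], 0.5], [[0, 0, -0.03], [0, 0, 0], 0.5], [[0, 0, -0.08], [0, 0, 0], 0.5], [[0, 0, -0.13], [0, 0, 0], 0.5], [[0, 0, -0.18], [0, 0, 0], 0.5], [[-0.02, 0, -0.18], [0, 0, 0], 0.5], [[-0.05, 0, -0.18], [0, 0, 0], 0.5], [[-0.05, 0, -0.18], [0, 0, 0], 0.5]])

```text
clock: 15.5
ee_pos: [0.5554, -0.0189, 0.2721]
tool_rot: [0.137, 0.991, -0.0, -0.003]
contact_force: [0.1, -0.0, -0.4]
gripper_width: 0.504
gripper_force: 0.0
```

Run:
```python
from fit import *
s=env.state();print(s['clock'],s['contact_force'],s['gripper_width'])
p=env.read_camera('side');w=env.read_camera('wrist')
for q in(p,w):
  for z in(.083,.09,.1):
    f=lambda u:[cyl(u[0],u[1],.014,z,z+.045)]
    H=bw(-.087,0,.1);h=proj(q,H)[0]
    d=min(env.trace('pin',q),key=lambda d:np.hypot(*(np.array(d['rect'][:2])-h)))
    u=fit(H[:2],[.005,.005],f,[(q,d['pixels'])]);print(z,u.round(4),cost(u,f,[(q,d['pixels'])]),np.round(d['rect'],1))
a=np.hstack([cv2.resize(w['frame'][50:300,200:450],(390,390)),cv2.resize(p['frame'][145:255,265:375],(390,390),interpolation=cv2.INTER_CUBIC)])
cv2.imwrite('pics/end.png',a[:,:,::-1])
```

```text
15.5 [ 0.13919759 -0.00380985 -0.43203102] 0.5035262223562074
0.083 [ 0.5054 -0.004 ] 0.11000327 [312.  198.5  16.6  20.2]
0.09 [ 0.5019 -0.0098] 0.13833523 [312.  198.5  16.6  20.2]
0.1 [ 0.4962 -0.0175] 0.15717393 [312.  198.5  16.6  20.2]
0.083 [ 0.5039 -0.0037] 0.13700566 [318.6 128.7  29.1  30.9]
0.09 [ 0.5035 -0.0032] 0.18785313 [318.6 128.7  29.1  30.9]
0.1 [ 0.5008 -0.0036] 0.26553673 [318.6 128.7  29.1  30.9]
```

View pics/end.png

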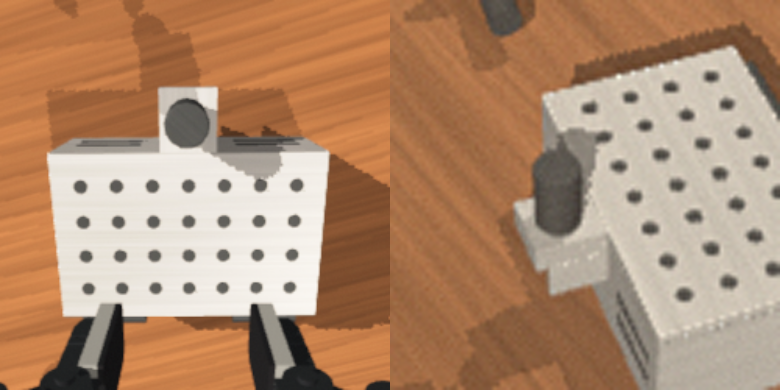

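The pin's head sits on the tongue, upright, at (187,123) on the left and (557,195) on the right. The lid is flat and the gripper is clear, so I'm handing in.

```bash
python3 -c "
from bench import env
print(env.sign_off())"
```

```text
the job is handed in; nothing more can be done
None
```

The job is handed in: the lid is shut, the pin is down through the tongue and lug with its head resting on the tongue, and the gripper is clear; no verdict came back from the hand-in.

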